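# Take the left-hand burr nut off the coffee grinder

## Task

Unscrew the brass burr nut from the black coffee grinder and put it in the red bowl, leaving the bowl upright. It has a left-hand (reverse) thread, so it loosens clockwise seen from above. Do not touch the look-alike steel nut on the white chopper.

Things in the scene. Friction and masses are not known exactly. Their poses are not given: they have to be found in the camera images.
- burr_nut: Loose brass nut, 160 g, on the grinder. Origin: centre of underside, z up. Flange 42 mm wide, 7 thick, two ears along x (62 mm over them); hub to 18 mm height; finger bar to grip from above: 52 mm along x, 12 along y, 18 to 54 mm above origin. Clockwise from above (-z) it is free of the grinder's lips after 55 degrees, then lifts off; stop at 105: turn about 72. Stop 3-10 degrees counterclockwise.
- grinder: Low black coffee grinder, hopper off, fixed, left or right of the bowl: 120 mm diameter, steel deck 118 mm high. Origin: centre of underside, z up. The nut sits on the deck on its axis, x axes within 3 degrees, ears under two lips (2.5 mm up-down, 3 mm sideways play; turns easily without rising). The dark steel collar (80 mm across) and lips rise 14.5 mm above the deck.
- bowl: Red plastic bowl, loose, 220 g, 160 mm across the rim, 55 mm high, inner floor about 5 mm above the console. Origin: centre of its underside. Stands between the two machines.
- steel_nut: Look-alike steel nut, same size and shape as the brass one, on the fixed white chopper (120 mm diameter, deck 118 mm high) on the other side of the bowl. Origin: centre of its underside. Ordinary thread; to be left alone, not touched.

How it is judged:
By the outcome, as a careful person would: the job done as asked, in the order asked, and still so for the second after the job is handed in, with the robot touching nothing.
It also fails if it takes over 42 s, if anything falls off the work surface, if the arm or the gripper's body presses on something with over 40 N, if the wrist force passes 120 N, or if a joint passes its speed limit or range.

## Robot

A 6-joint arm with a two-finger parallel gripper is mounted at the origin on the work surface. World frame = base frame: x ahead of the robot, y to its left, z up, the work surface at z = 0. Lengths are in m, angles in rad, forces in N, time in s.
With the tool pointing down it reaches from about 0.275 to 0.725 m from the base axis. Payload 5.6 kg.
Tool frame: the origin (TCP) lies midway between the tips of the shut fingers; the grasp point (between the pads) lies 19 mm behind it (env.grip_depth is the distance from the TCP to the grasp point, in m); z points along the fingers, y is the line along which they close (so a half turn about z gives the same grasp; the last joint's range is limited). The gripper opens to 85 mm and grips with 20 to 120 N. Pads are 22 mm wide; open, the fingers measure 114 mm over their backs; the gripper's body (76 mm by 85 mm) begins 54 mm behind the grasp point. The pads swing forward as they close: fully open they stand 13 mm farther back than shut.
Start: joints at [1.591, 0.255, 0.108, 0, -1.424, -0.285], TCP at [0.144, 0.531, 0.231] pointing down, gripper open.
Joint ranges: [-2.95, 2.95], [-1.21, 1.97], [-1.09, 1.5], [-2.87, 1.71], [-2.94, -0.07], [-3.05, 3.05]. Speed limits (rad/s): [2.57, 2.57, 3.14, 3.14, 3.14, 3.14].

## Interface

Orientations are given as a rotation vector (axis times angle).
In Python, from workcell import env, viewer, order gives the robot as it stands.
- The arm moves only by the tool move_arm, never from a script. Its argument "rows" is text: rows parted by semicolons, each of 7 numbers parted by spaces: the turn, a rotation vector about the world's x, y, z in rad, then the shift along the world's x, y, z in m, then the closure in counts, from 0 (fully open) to 255 (shut). In form: wx wy wz dx dy dz gripper; .... A call has 1 to 10 rows; each row shifts and turns the commanded pose from where the row before left it; what a row does not reach is not made up. A row lasts 1/12 s, in which the tool goes at most 41.7 mm and 7.16 degrees, less where a joint would pass 70% of its speed; a pose out of reach is approached as far as the arm can. A call is refused whole if a number of a shift passes 0.0417 or a number of a turn 0.125, either way. A call with a gripper value outside its range is refused whole. The fingers move at their own pace and stop on an object; the grip force is fixed at half the most. Time passes only in rows, so rows that do not move let the fingers close. It gives the time, the measured TCP pose, the force, the opening and the grip force at its end, in the units of the state.
- env.sense(): the state, without advancing time (a new reading comes with each control period).
- viewer.read_camera(name): name is "scene" or "top" or "wrist"; returns (picture, depth): 480x640x3 uint8, red, green, blue; 480x640 float32, m along the optical axis (not along the pixel's ray), 0 where there is no reading.
- viewer.camera_params(name): a dict with "fx", "fy", "cx", "cy" (pixels), "R" (3x3) and "t" (3): a world point X has camera coordinates R X + t; the wrist camera has in their place "mount" (4x4, takes a point from camera to tool coordinates, whose origin is the TCP and whose axes are the flange's). Camera axes: x right, y down, z forward; pixel columns grow to the right and rows downward; lengths in m; the calibration is good to about 2 mm. A picture is of the moment at which its call begins: read the wrist's pose just before it. camera_params takes no time and is no camera call.
- order.finish_job(): hands the job in; it is judged then, once.
The state is a dict: "time": time; "joint_pos": joint angles; "qd": joint speeds; "joint_torque": joint torques, N m; "tcp_pos": TCP position; "tcp_rot": TCP orientation; "contact_force": force on the tool from outside, world axes, zero at the start; "moment": the same for the moment, N m; "grip_width": finger opening in m; "finger_force": force on a finger pad.
Only numpy, scipy, OpenCV 4.12 (cv2) and the standard library are available. Lean on these libraries where they do the work, as an engineer would, in place of code of your own. Each camera call takes 0.05 s, during which the arm holds its last target. There are 200 camera calls.

## Working session

There is one attempt and no reset: what is moved stays moved. The work goes in short steps, Python scripts to look and compute and a tool call to move; the robot and the scene stay as the last step left them, time stands still between calls to the robot, and variables do not carry over. Pictures are saved under pics/ and viewed, at most 10 in all, crops included, and the job is handed in when it is done.

Besides the shell and the picture viewer there is one more tool, called after ">>>" as name(argument=value, ...) on one line, values as JSON. move_arm: Moves the arm, as the interface text tells. Its arguments: {"type":"object","properties":{"rows":{"type":"string"}},"required":["rows"]}

```bash
mkdir -p pics
cat > h.py <<'E'
import numpy as np,cv2
from scipy.spatial.transform import Rotation as Ro
from workcell import env,viewer,order
def cam(name):
    s=env.sense(); im,d=viewer.read_camera(name); p=viewer.camera_params(name)
    if 'mount' in p:
        T=np.eye(4);T[:3,:3]=Ro.from_rotvec(s['tcp_rot']).as_matrix();T[:3,3]=s['tcp_pos'];M=T@np.array(p['mount'])
    else:
        M=np.eye(4);R=np.array(p['R']);M[:3,:3]=R.T;M[:3,3]=-R.T@np.array(p['t'])
    v,u=np.mgrid[:480,:640]
    P=np.stack([(u-p['cx'])/p['fx']*d,(v-p['cy'])/p['fy']*d,d],-1)@M[:3,:3].T+M[:3,3]
    P[d==0]=np.nan
    return im,d,P
def save(n,im): cv2.imwrite('pics/'+n,im[...,::-1])
E
python3 - <<'E'
from h import *
im,d,P=cam('top');save('top.png',im);np.save('top.npy',P);np.save('topim.npy',im)
s=env.sense();print(s['tcp_rot'],s['time'],s['tcp_pos'],env.grip_depth)
print(viewer.camera_params('wrist')['mount'])
hsv=cv2.cvtColor(im,cv2.COLOR_RGB2HSV)
for z0,z1 in((.112,.124),(.128,.140),(.160,.180),(.04,.06)):
    m=((P[...,2]>z0)&(P[...,2]<z1)).astype(np.uint8)
    n,l,st,c=cv2.connectedComponentsWithStats(m)
    for i in range(1,n):
        if st[i,4]>60:
            Q=P[l==i];print(z0,st[i],Q.mean(0).round(3),Q.min(0).round(3),Q.max(0).round(3),im[l==i].mean(0).round())
E
```

```text
[ 3.11220757e+00 -4.14647664e-01 -2.52641495e-04] 0.05 [0.14377546 0.53036178 0.23040284] 0.0187
[[ 4.54342942e-04 -9.53698769e-01 -3.00763114e-01  7.72389637e-02]
 [ 9.99999870e-01  3.63550265e-04  3.57841230e-04 -8.22999415e-04]
 [-2.31930231e-04 -3.00763238e-01  9.53698810e-01 -1.42232225e-01]
 [ 0.00000000e+00  0.00000000e+00  0.00000000e+00  1.00000000e+00]]
0.112 [  6 107  37  40 180] [0.775 0.567 0.118] [0.748 0.548 0.112] [0.828 0.618 0.124] [158. 146. 139.]
0.112 [337 107  30  30 684] [ 0.78  -0.099  0.119] [ 0.749 -0.129  0.113] [ 0.813 -0.068  0.123] [ 99. 211. 134.]
0.112 [ 150  202   58   58 1116] [0.556 0.253 0.117] [0.502 0.2   0.112] [0.618 0.315 0.124] [203. 208. 213.]
0.112 [177 213  17  26 206] [0.57  0.241 0.119] [0.542 0.227 0.113] [0.594 0.258 0.124] [211. 203. 183.]
0.112 [  8 221  11 136 503] [0.448 0.575 0.118] [0.322 0.561 0.112] [0.586 0.593 0.124] [111.  73.  58.]
0.112 [159 221  14  24 165] [0.555 0.284 0.118] [0.531 0.269 0.112] [0.579 0.294 0.124] [198. 201. 203.]
0.112 [ 415  221   57   56 1795] [ 0.51  -0.27   0.117] [ 0.454 -0.326  0.112] [ 0.565 -0.
[... 1711 characters left out ...]
31  0.04 ] [ 0.775 -0.064  0.06 ] [125. 150. 178.]
0.04 [107 143  19  19 103] [0.747 0.411 0.05 ] [0.734 0.4   0.04 ] [0.774 0.437 0.06 ] [135. 118. 100.]
0.04 [ 288  181   74   72 1008] [ 0.604 -0.038  0.049] [ 0.517 -0.116  0.04 ] [0.674 0.041 0.059] [197.  66.  86.]
0.04 [183 222  33  44 120] [0.53  0.218 0.05 ] [0.497 0.198 0.04 ] [0.588 0.264 0.06 ] [68. 72. 87.]
0.04 [ 28 228  12 127 660] [0.451 0.575 0.05 ] [0.322 0.562 0.04 ] [0.587 0.592 0.06 ] [112.  74.  62.]
0.04 [408 236  19  43  86] [ 0.496 -0.222  0.05 ] [ 0.458 -0.248  0.04 ] [ 0.547 -0.213  0.06 ] [185. 183. 183.]
0.04 [575 256  41  74 395] [ 0.414 -0.577  0.05 ] [ 0.342 -0.624  0.04 ] [ 0.495 -0.56   0.06 ] [184. 182. 178.]
```

View pics/top.png

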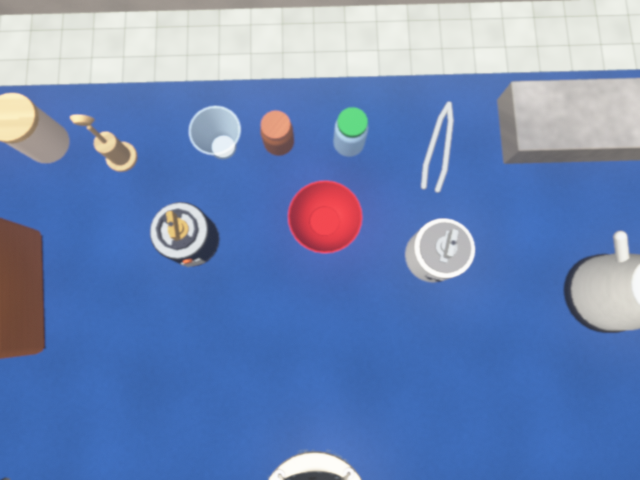

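The black grinder with the brass nut is on the left at about (180,232), the red bowl in the middle at (325,217), and the white chopper on the right at (445,250). Next I refine the bar direction and the bowl centre.

Run:
```python
from h import *
P=np.load('top.npy');im=np.load('topim.npy')
def box(m,n):
    Q=P[m][:,:2].astype(np.float32);r=cv2.minAreaRect(Q);c,e,V=cv2.PCACompute2(Q,None)
    print(n,len(Q),np.round(r[0],4),np.round(r[1],4),r[2],'pca',np.degrees(np.arctan2(V[0,1],V[0,0])))
near=(abs(P[...,0]-.56)<.09)&(abs(P[...,1]-.256)<.09);z=P[...,2]
box(near&(z>.164)&(z<.178),'bar')
box(near&(z>.126)&(z<.137),'collar')
box(near&(z>.112),'grinder')
b=(abs(P[...,0]-.6)<.12)&(abs(P[...,1]+.04)<.12)
box(b&(z>.048)&(z<.06),'rim'); box(b&(z>.002)&(z<.01)&(im[...,0]>150),'floor')
print(env.sense()['joint_pos'])
```

```text
Traceback (most recent call last):
IndexError: index 1 is out of bounds for axis 1 with size 1
```

Run:
```python
from h import *
P=np.load('top.npy');im=np.load('topim.npy')
def box(m,n):
    Q=P[m][:,:2].astype(np.float32);r=cv2.minAreaRect(Q);c,V,e=cv2.PCACompute2(Q,None)
    print(n,len(Q),np.round(r[0],4),np.round(r[1],4),r[2],'pca',np.degrees(np.arctan2(V[0,1],V[0,0])))
near=(abs(P[...,0]-.56)<.09)&(abs(P[...,1]-.256)<.09);z=P[...,2]
box(near&(z>.164)&(z<.178),'bar')
box(near&(z>.126)&(z<.137),'collar')
box(near&(z>.112),'grinder')
b=(abs(P[...,0]-.6)<.12)&(abs(P[...,1]+.04)<.12)
box(b&(z>.048)&(z<.06),'rim'); box(b&(z>.002)&(z<.01)&(im[...,0]>150),'floor')
print(env.sense()['joint_pos'])
```

```text
bar 192 [0.5613 0.2575] [0.0518 0.0131] 9.8650484085083 pca 9.968855
collar 601 [0.5607 0.2582] [0.0812 0.0785] 43.93376159667969 pca 30.191303
grinder 2444 [0.56   0.2573] [0.1135 0.1152] 31.012176513671875 pca -34.10317
rim 637 [ 0.5951 -0.0377] [0.1567 0.1569] 89.80181884765625 pca 85.016365
floor 914 [ 0.5836 -0.0417] [0.1187 0.1462] 13.150731086730957 pca 31.26637
[ 1.59057956e+00  2.55735965e-01  1.06997969e-01 -4.49661257e-04
 -1.42389642e+00 -2.84622219e-01]
```

>>> move_arm(rows="0 0 0.036 0.033 -0.022 0.003 0;0 0 0.036 0.033 -0.022 0.003 0;0 0 0.036 0.033 -0.022 0.003 0;0 0 0.036 0.033 -0.022 0.003 0;0 0 0.036 0.033 -0.022 0.003 0;0 0 0.036 0.033 -0.022 0.003 0;0 0 0.036 0.033 -0.022 0.003 0;0 0 0.036 0.033 -0.022 0.003 0;0 0 0.036 0.033 -0.022 0.003 0;0 0 0.036 0.033 -0.022 0.003 0")

```text
time: 0.88
tcp_pos: [0.475, 0.3093, 0.2609]
tcp_rot: [3.137, 0.152, -0.002]
contact_force: [-0.4, 1.9, 0.2]
grip_width: 0.0856
finger_force: 0.0
```

>>> move_arm(rows="0 0 0.026 0.029 -0.017 0 0;0 0 0.026 0.029 -0.017 0 0;0 0 0.026 0.029 -0.018 0 0;0 0 0 0 0 0 0;0 0 0 0 0 0 0")

```text
time: 1.3
tcp_pos: [0.5618, 0.2574, 0.2595]
tcp_rot: [3.129, 0.267, -0.004]
contact_force: [-0.1, -0.1, -0.1]
grip_width: 0.0853
finger_force: 0.0
```

Run:
```python
from h import *
im,d,P=cam('wrist');save('w1.png',im);s=env.sense()
print(s['time'],s['tcp_pos'],s['joint_pos'],s['contact_force']);R=Ro.from_rotvec(s['tcp_rot']).as_matrix();print(R.round(4),np.degrees(np.arctan2(R[1,0],R[0,0])))
near=(abs(P[...,0]-.56)<.05)&(abs(P[...,1]-.256)<.05);z=P[...,2]
for a,b in((.164,.178),(.126,.137)):
    Q=P[near&(z>a)&(z<b)][:,:2].astype(np.float32)
    if len(Q)>20:
        c,V,e=cv2.PCACompute2(Q,None)
        print(len(Q),cv2.minAreaRect(Q),np.degrees(np.arctan2(V[0,1],V[0,0])),np.median(z[near&(z>a)&(z<b)]))
```

```text
1.35 [0.5610193  0.2583025  0.26011402] [ 6.83873440e-01  3.90198139e-01  3.71542398e-01 -4.59160230e-04
 -1.55415461e+00  1.05848234e+00] [-0.63608464  0.14148766 -0.54003013]
[[ 9.853e-01  1.707e-01 -1.900e-03]
 [ 1.707e-01 -9.853e-01 -9.000e-04]
 [-2.000e-03  6.000e-04 -1.000e+00]] 9.82913521636527
1787 ((0.563697338104248, 0.25914081931114197), (0.05168444290757179, 0.011692249216139317), 10.021413803100586) 10.1239 0.17149480485383606
5287 ((0.5622124075889587, 0.25905531644821167), (0.08004475384950638, 0.08038356900215149), 71.83126068115234) 28.810152 0.13211570931360206
```

View pics/w1.png

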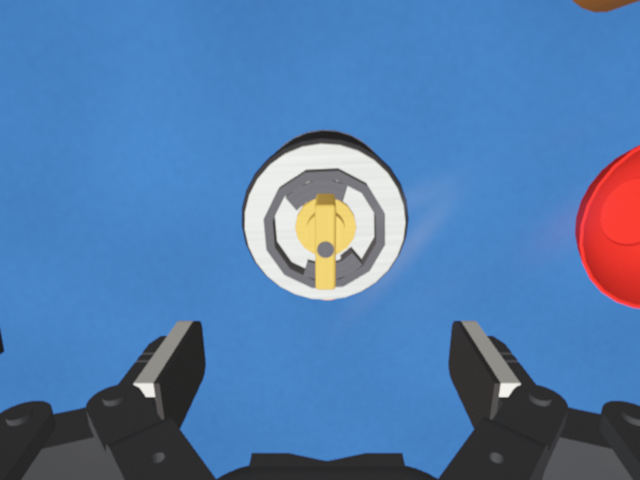

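The wrist view shows the nut's bar at (326,240), upright between the fingers and already aligned. The fingers straddle it, so I go down and close.

>>> move_arm(rows="0 0 0.003 0.0015 0 -0.03 0;0 0 0 0 0 -0.03 0;0 0 0 0 0 -0.03 0;0 0 0 0 0 -0.02 0;0 0 0 0 0 -0.01 0;0 0 0 0 0 0 0")

```text
time: 1.85
tcp_pos: [0.5605, 0.2588, 0.139]
tcp_rot: [3.127, 0.278, -0.007]
contact_force: [0.1, 0.7, -0.1]
grip_width: 0.0855
finger_force: 0.0
```

>>> move_arm(rows="0 0 0 0 0 0 150;0 0 0 0 0 0 255;0 0 0 0 0 0 255;0 0 0 0 0 0 255;0 0 0 0 0 0 255;0 0 0 0 0 0 255;0 0 0 0 0 0 255;0 0 0 0 0 0 255")

```text
time: 2.52
tcp_pos: [0.5628, 0.2589, 0.1419]
tcp_rot: [-3.129, -0.276, -0.002]
contact_force: [0.1, -0.7, 3.2]
grip_width: 0.0106
finger_force: 59.0
```

>>> move_arm(rows="0 0 -0.08 0 0 0 255;0 0 -0.08 0 0 0 255;0 0 -0.08 0 0 0 255;0 0 -0.08 0 0 0 255")

```text
time: 2.85
tcp_pos: [0.5626, 0.259, 0.1419]
tcp_rot: [-3.132, 0.232, -0.001]
contact_force: [-0.5, -0.8, 3.0]
grip_width: 0.0115
finger_force: 59.1
```

>>> move_arm(rows="0 0 -0.094 0 0 0 255;0 0 -0.094 0 0 0 255;0 0 -0.094 0 0 0 255;0 0 -0.094 0 0 0 255;0 0 -0.094 0 0 0 255;0 0 -0.094 0 0 0 255;0 0 -0.094 0 0 0 255;0 0 -0.094 0 0 0 255;0 0 -0.094 0 0 0 255;0 0 -0.094 0 0 0 255")

```text
time: 3.68
tcp_pos: [0.5628, 0.259, 0.1418]
tcp_rot: [-2.687, 1.626, -0.001]
contact_force: [-0.2, 0.0, 2.1]
grip_width: 0.0112
finger_force: 59.0
```

Run:
```python
from h import *
im,d,P=cam('wrist');save('w2.png',im);s=env.sense()
print(s);R=Ro.from_rotvec(s['tcp_rot']).as_matrix();print(np.degrees(np.arctan2(R[1,0],R[0,0])))
```

```text
{'time': 3.7333, 'joint_pos': array([ 6.83384905e-01,  4.28656691e-01,  1.30165765e-01,  3.58181322e-04,
       -1.27105591e+00, -2.06402595e-01]), 'qd': array([-1.25981756e-04, -1.87680586e-03,  8.63727386e-04,  1.08672044e-03,
       -1.34165111e-03,  2.26627702e-01]), 'joint_torque': array([ -0.07278599, -45.75634003,  21.86843276,   4.8206529 ,
        -0.06863753,   0.47704574]), 'tcp_pos': array([0.56281387, 0.25901278, 0.14187624]), 'tcp_rot': array([-2.68252854e+00,  1.63308389e+00, -1.16185359e-03]), 'contact_force': array([-0.84400566,  0.31925414,  2.64944258]), 'moment': array([ 0.0430919 , -0.05660119, -0.02513595]), 'finger_force': 58.9852774143219, 'grip_width': 0.011211572668547247}
-62.664882251919714
```

View pics/w2.png

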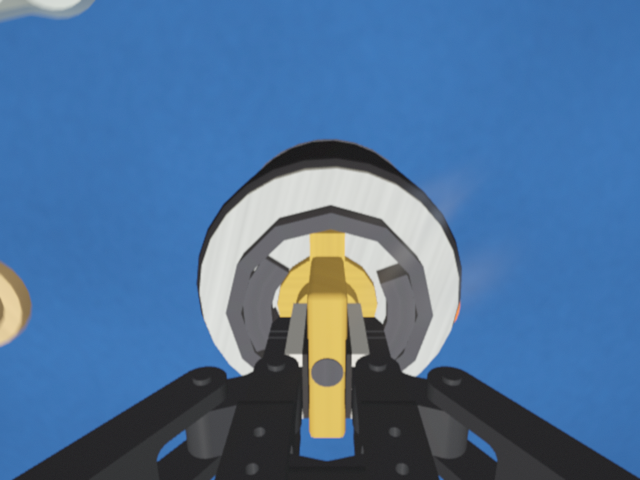

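The nut turned with the grip (bar upright at (327,330), lips now at both sides at (270,290) and (390,290)), so its ears are in the gap. I lift gently.

>>> move_arm(rows="0 0 0 0 0 0.003 255;0 0 0 0 0 0.004 255;0 0 0 0 0 0.005 255;0 0 0 0 0 0.005 255")

```text
time: 4.07
tcp_pos: [0.5622, 0.2587, 0.1584]
tcp_rot: [2.692, -1.618, -0.001]
contact_force: [0.2, -0.5, -1.9]
grip_width: 0.0113
finger_force: 58.4
```

>>> move_arm(rows="0 0 0 0 0 0.015 255;0 0 0 0 0 0.02 255;0 0 0 0 0 0.025 255;0 0 0 0 0 0.025 255;0 0 0 0 0 0.02 255;0 0 0 0 0 0 255")

```text
time: 4.57
tcp_pos: [0.5642, 0.2592, 0.2691]
tcp_rot: [-2.686, 1.615, -0.008]
contact_force: [0.4, -0.6, -0.4]
grip_width: 0.0115
finger_force: 58.9
```

>>> move_arm(rows="0 0 0 0.003 -0.02 0 255;0 0 0 0.003 -0.03 0 255;0 0 0 0.003 -0.033 0 255;0 0 0 0.003 -0.033 0 255;0 0 0 0.003 -0.033 0 255;0 0 0 0.003 -0.033 0 255;0 0 0 0.003 -0.033 0 255;0 0 0 0.003 -0.033 0 255;0 0 0 0.003 -0.03 0 255;0 0 0 0.004 -0.019 0 255")

```text
time: 5.4
tcp_pos: [0.5928, -0.041, 0.2631]
tcp_rot: [2.69, -1.621, -0.001]
contact_force: [1.3, 0.3, -1.7]
grip_width: 0.0108
finger_force: 58.7
```

>>> move_arm(rows="0 0 0 0 0 -0.02 255;0 0 0 0 0 -0.03 255;0 0 0 0 0 -0.03 255;0 0 0 0 0 -0.02 255;0 0 0 0 0 0 255")

```text
time: 5.82
tcp_pos: [0.5899, -0.0381, 0.1576]
tcp_rot: [2.687, -1.618, -0.015]
contact_force: [-1.2, 0.7, -2.7]
grip_width: 0.0112
finger_force: 58.6
```

Run:
```python
from h import *
im,d,P=cam('wrist');save('w3.png',im);s=env.sense()
print(s['tcp_pos'],s['contact_force'],s['grip_width'],s['finger_force'])
z=P[...,2];m=(z>.048)&(z<.06)&(im[...,0]>120)&(im[...,1]<100)
print(m.sum(),cv2.minEnclosingCircle(P[m][:,:2].astype(np.float32)))
```

```text
[ 0.59163045 -0.03837568  0.16087087] [-0.02605717  0.2728791  -0.49269352] 0.011420740920480952 58.61216962337494
8929 ((0.6453813314437866, -0.0019193999469280243), 0.13881398737430573)
```

View pics/w3.png

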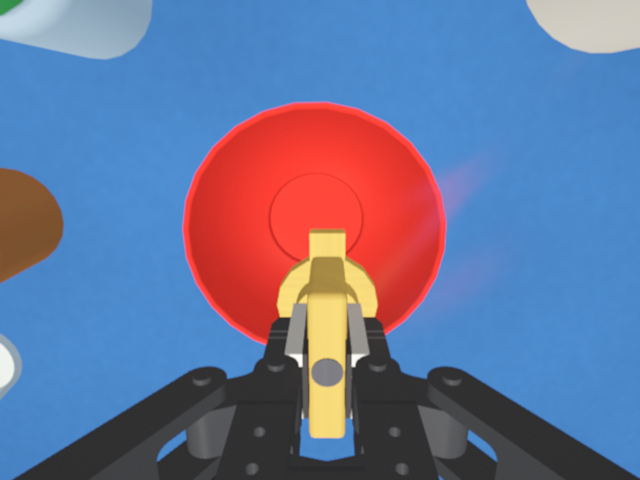

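The nut is held straight over the bowl; the bowl's rim centre (315,225) fits my measured position. I lower it in.

>>> move_arm(rows="0 0 0 0.002 0.001 -0.03 255;0 0 0 0.002 0 -0.03 255;0 0 0 0 0 -0.025 255;0 0 0 0 0 -0.015 255;0 0 0 0 0 -0.01 255;0 0 0 0 0 -0.006 255;0 0 0 0 0 0 255")

```text
time: 6.45
tcp_pos: [0.5979, -0.0371, 0.0476]
tcp_rot: [-2.692, 1.62, -0.001]
contact_force: [-0.4, 0.1, -1.9]
grip_width: 0.0111
finger_force: 58.8
```

>>> move_arm(rows="0 0 0 0 0 -0.003 255;0 0 0 0 0 -0.003 255;0 0 0 0 0 0 255")

```text
time: 6.7
tcp_pos: [0.5978, -0.0371, 0.0418]
tcp_rot: [-2.691, 1.62, -0.001]
contact_force: [0.8, 0.7, -2.0]
grip_width: 0.0107
finger_force: 58.8
```

>>> move_arm(rows="0 0 0 -0.002 0 -0.003 255;0 0 0 0 0 -0.003 255;0 0 0 0 0 0 255")

```text
time: 6.95
tcp_pos: [0.5949, -0.0372, 0.0347]
tcp_rot: [2.691, -1.62, -0.001]
contact_force: [0.3, -0.3, -1.4]
grip_width: 0.011
finger_force: 58.8
```

>>> move_arm(rows="0 0 0 0 0 -0.002 255;0 0 0 0 0 -0.002 255;0 0 0 0 0 0 255")

```text
time: 7.2
tcp_pos: [0.5951, -0.0372, 0.0308]
tcp_rot: [2.691, -1.62, -0.001]
contact_force: [-0.1, 0.3, -1.8]
grip_width: 0.0112
finger_force: 58.8
```

>>> move_arm(rows="0 0 0 0 0 0 210;0 0 0 0 0 0 180;0 0 0 0 0 0 160;0 0 0 0 0 0 160;0 0 0 0 0 0 160;0 0 0 0 0 0 160")

```text
time: 7.7
tcp_pos: [0.5955, -0.0372, 0.0314]
tcp_rot: [-2.691, 1.62, -0.0]
contact_force: [-0.5, -0.1, -0.7]
grip_width: 0.0319
finger_force: 0.0
```

>>> move_arm(rows="0 0 0 0 0 0.01 160;0 0 0 0 0 0.02 160;0 0 0 0 0 0.03 160;0 0 0 0 0 0.035 160;0 0 0 0 0 0.035 160;0 0 0 0 0 0.03 160;0 0 0 0 0 0.03 160;0 0 0 0 0 0 160;0 0 0 0 0 0 160")

```text
time: 8.45
tcp_pos: [0.5964, -0.0371, 0.2244]
tcp_rot: [-2.689, 1.618, -0.007]
contact_force: [0.3, -0.6, 0.1]
grip_width: 0.0318
finger_force: 0.0
```

Run:
```python
from h import *
im,d,P=cam('wrist');save('w4.png',im);s=env.sense()
print(s['time'],s['tcp_pos'],s['contact_force'],s['grip_width'])
z=P[...,2];m=(z>.045)&(z<.065)&(im[...,0]>2*im[...,1].astype(int))
print(m.sum(),np.nanmin(P[m],0),np.nanmax(P[m],0))
```

```text
8.5 [ 0.59546906 -0.03704096  0.22225346] [ 0.74594433 -0.64054559 -0.21354587] 0.031727882949316395
7220 [ 0.517275   -0.11538334  0.04500469] [0.67558658 0.0428627  0.05707408]
```

View pics/w4.png

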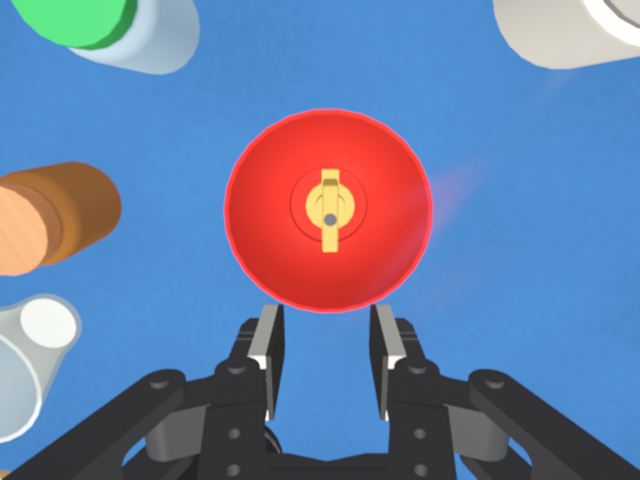

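The nut stands in the middle of the upright bowl at (330,208), and the gripper is clear, so I hand the job in.

```bash
python3 -c "
from workcell import order
print(order.finish_job())"
```

```text
the job is handed in; nothing more can be done
None
```

The brass burr nut is unscrewed and sitting in the upright red bowl, the steel nut was not touched, and I handed the job in about 8.5 s into the 42 s limit; no verdict was returned.

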